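Set two spools level on the lacquering stand

ROBOT

A 6-joint arm with a two-finger parallel gripper is mounted at the origin on a cart in front of the work surface, level with it; the furniture and walls round the work are solid. World frame = base frame: x ahead of the robot, y to its left, z up, the work surface at z = 0. Lengths are in m, angles in rad, forces in N, time in s.
With the tool pointing down it reaches from about 0.275 to 0.75 m from the base axis. Payload 10.2 kg.
Tool frame: the origin (TCP) lies at the very end of the fingers, on their centre line; the grasp point (between the pads) lies 19 mm behind it; z points along the fingers, y is the line along which they close (so a half turn about z gives the same grasp; the last joint's range is limited). The gripper opens to 85 mm and grips with 20 to 120 N. Pads are 22 mm wide; open, the fingers measure 114 mm over their backs; the gripper's body (76 mm by 85 mm) begins 54 mm behind the grasp point. The pads swing forward as they close: fully open they stand 13 mm farther back than shut.
Start: joints at [-1.532, 0.313, 1.498, -0, 1.331, -0.223], TCP at [0.136, -0.507, 0.203] pointing down, gripper open.
Joint ranges: [-2.94, 2.94], [-0.97, 2.17], [0.19, 2.56], [-1.23, 4.37], [0.02, 3.11], [-2.88, 2.88]. Speed limits (rad/s): [2.39, 2.39, 3.01, 3.14, 3.14, 3.14].

INTERFACE

Orientations are given as [roll, pitch, yaw] about the fixed x, y, z axes, in that order (R = Rz(yaw) Ry(pitch) Rx(roll)).
In Python, from bench import r, eyes gives the robot as it stands. The module is installed in compiled form; this text tells all that it offers.
- The arm moves only by the shell command python3 -m handwheel 'ROWS' [OPENING]. ROWS is JSON, a list of rows, each an object of numbers: "x", "y", "z": the shift along the tool's x, y, z in units of 50 cm (1.0 is 50 cm); "spin": the turn about the tool's z in units of pi rad (1.0 is pi rad). In form: [{"x": .., "y": .., "z": .., "spin": ..}, ...]. A call has 1 to 5 rows; each row shifts and turns the commanded pose from where the row before left it, along the tool's axes as they then stand; what a row does not reach is not made up. A row lasts 1/12 s, in which the tool goes at most 41.7 mm and 7.16 degrees, less where a joint would pass 70% of its speed; a pose out of reach is approached as far as the arm can. A call with a number of a shift or a turn outside -1 to 1 is refused whole. A call with a gripper value outside its range is refused whole. OPENING is the opening, from 0 (shut) to 1 (fully open), set as the call begins (- or left out, the last holds). The fingers move at their own pace and stop on an object; the grip force is fixed at half the most. Time passes only in rows, so rows that do not move let the fingers close. It gives the time, the measured TCP pose, the force, the opening and the grip force at its end, in the units of the state.
- r.read_state(): the state, without advancing time (a new reading comes with each control period).
- eyes.capture(name): name is "scene" or "side" or "wrist"; returns (picture, depth): 420x560x3 uint8, red, green, blue; 420x560 float32, m along the optical axis (not along the pixel's ray), 0 where there is no reading.
- eyes.camera_info(name): a dict with "fov_y" (degrees; the focal length in pixels is half the picture's height over the tangent of half this angle, whatever the lens; pixels are square), "cx", "cy" (the principal point, pixels), "T" (4x4, takes a point from camera to world coordinates). Camera axes: x right, y down, z forward; pixel columns grow to the right and rows downward; lengths in m; the calibration is good to about 2 mm. A picture is of the moment at which its call begins: read the wrist's pose just before it. camera_info takes no time and is no camera call; for the wrist camera it gives the pose at the moment of the call.
- r.sign_off(): hands the job in; it is judged then, once.
The state is a dict: "time_s": time; "joints": joint angles; "dq": joint speeds; "effort": joint torques, N m; "ee_pos": TCP position; "ee_rot": TCP orientation; "ft_force": force on the tool from outside, world axes, zero at the start; "wrist_torque": the same for the moment, N m; "opening": finger opening in m; "grip_force": force on a finger pad.
Only numpy, scipy, OpenCV 4.12 (cv2) and the standard library are available. Lean on these libraries where they do the work, as an engineer would, in place of code of your own. Each camera call takes 0.05 s, during which the arm holds its last target. There are 200 camera calls.

TASK

Get the lacquering stand ready for spraying: slip the short pale spool over the bare spindle of the toothed column, all the way down onto its table, and with the black lever paddle jack the column up click by click until the pawl holds it on the red tooth, the fifth notch up from fully down, so that both spools have their tops level. Do not overshoot, let the lever come back up at the end, and leave the tall spool and the other things on the bench where they are.

Things in the scene. Friction and masses are not known exactly. Their poses are not given: they have to be found in the camera images.
- stand: the lacquering stand: green steel base plate 130 x 300 x 12 mm, bolted to the bench, with a fixed post, a toothed column in a square guide (open top 120 mm above the bench) and a lever. Origin on the bench top on the axis of the toothed column. Its +y runs from the column to the fixed post (130 mm away), its -y to the lever paddle, z up; the pawl is on its -x side
- spindle_seat (a point): centre of the top face of the round table (52 mm across) on top of the toothed column, 133 mm above the bench with the column fully down; it rises with the column. A spindle 13 mm across, tapering to 5 mm over its last 10 mm, stands 42 mm up from it, z up along the spindle
- fixed_seat (a point): centre of the top face of the like table on the fixed post, 153 mm above the bench, with the same spindle; the tall spool sits on it
- paddle (a point): centre of the top face of the black lever paddle (40 mm wide, 56 mm along the lever, 12 mm thick; top 6 mm above the lever's line through its pin). The pin is 92 mm along the stand's -y from its origin, 85 mm above the bench; the paddle centre is 118 mm out from it. It is about 135 mm above the bench when up, 50 mm with the column at the fifth notch, 36 mm fully down
- lever (a joint): lever angle in rad: 0 with the paddle up (lever sloping up 0.384 rad from pin to paddle), level at 0.384, 0.87 fully down. Sprung back up; takes 3 to 12 N at the paddle. Pressed down, it lifts the column from below (free travel first if the column is already up): column 0, 0.02, 0.04, 0.05, 0.06 m at lever 0.02, 0.31, 0.61, 0.74, 0.86 rad
- column (a joint): height of the toothed column in m: 0 fully down, 0.063 at its upper stop. The notches are 10 mm apart: the pawl holds it at 0, 0.01, 0.02, ... 0.06 (within 1 mm), clicking in once it is lifted 0 to 1 mm above that; let go, it sinks back to the last notch passed. It starts on notch 0, 1 or 2. The fifth notch, the red tooth, is 0.05; a red band runs round the bar at that tooth
- pawl (a joint): pawl angle in rad: 0 to 0.03 engaged, to 0.30 swung clear. It is sprung inward and swings out by about 0.1 rad as a tooth passes. Lifting the load off it and pressing down its yellow tail (on the stand's -x side) would let the column drop
- spool: the short pale bored wooden spool, 70 mm high, flanges 56 mm across and 14 mm thick at both ends, waist 34 mm across, through bore 17 mm, 0.08 to 0.15 kg, loose and standing on the bench. Origin at the centre of its underside, z along its bore
- tall_spool: the tall darker spool, 100 mm high, flanges 56 mm across, loose on the spindle of the fixed post. Origin at the centre of its underside, z along its bore. To be left alone
- wax_tin: round wax tin with a green lid, 69 mm across, 35 mm high, loose; origin at the centre of its underside. To be left alone
- sand_block: brown sanding block, 52 x 98 x 24 mm, loose, lying flat; origin at the centre of its underside. To be left alone
- spool_top (a point): centre of the short spool's other end face, 70 mm from its origin along z; the spool is the same either way up
Things that resemble listed ones, but are neither listed nor needed, are in the scene too. Leave any purple or yellow look-alike of the spool alone.

How it is judged:
On the way:
1. the lever is pressed down far enough to bring the column to its fifth notch (value of joint lever above 0.66 rad), for 0.1 s.
At the end, for the whole second after the job is handed in: The column rests on its fifth notch (joint 0.0475 to 0.0535) with the pawl in; the lever is up (under 0.15 rad); the short spool sits round the spindle, an end face within 4 mm of the table, upright, axis within 6 mm, at rest; the tall spool still sits on the fixed post (value of joint column between 0.0475 and 0.0535 m and value of joint pawl below 0.06 rad and value of joint lever below 0.15 rad and ((horizontal distance between spool and spindle_seat below 0.006 m and z of spool in the frame of spindle_seat between -0.004 and 0.004 m) or (horizontal distance between spool_top and spindle_seat below 0.006 m and z of spool_top in the frame of spindle_seat between -0.004 and 0.004 m)) and angle between the z axis of spool and the z axis of spindle_seat, either way round below 0.06 rad and linear speed of spool below 0.02 m/s and horizontal distance between tall_spool and fixed_seat below 0.006 m and z of tall_spool in the frame of fixed_seat below 0.004 m); the robot touches nothing.
It fails at once if the column is jacked past the fifth notch to the sixth (value of joint column above 0.0605 m).
It fails at once if the tall spool is pushed or lifted by more than 10 mm (distance of tall_spool from where it was at the start of the episode above 0.01 m).
It fails at once if the wax tin is pushed away (more than 20 mm) (distance of wax_tin from where it was at the start of the episode above 0.02 m).
It fails at once if the sanding block is pushed away (more than 20 mm) (distance of sand_block from where it was at the start of the episode above 0.02 m).
It also fails if it takes over 58 s, if anything falls off the work surface, if the arm or the gripper's body presses on something with over 40 N, if the wrist force passes 120 N, or if a joint passes its speed limit or range.

## Working session

There is one attempt and no reset: what is moved stays moved. The work goes in short steps, Python scripts to look and compute and a shell command to move; the robot and the scene stay as the last step left them, time stands still between calls to the robot, and variables do not carry over. Pictures are saved under pics/ and viewed, at most 14 in all, crops included, and the job is handed in when it is done.

```bash
mkdir -p pics
cat > h.py <<'E'
import numpy as np, cv2
from bench import r, eyes
def cap(n,f=None):
    p,d=eyes.capture(n); i=eyes.camera_info(n)
    if f: cv2.imwrite('pics/'+f,p[:,:,::-1])
    np.savez('/tmp/'+n,p=p,d=d,T=i['T'],k=[i['fov_y'],i['cx'],i['cy']]); return p,d,i
def cloud(n):
    z=np.load('/tmp/%s.npz'%n); d=z['d'];fy,cx,cy=z['k'];f=d.shape[0]/2/np.tan(np.radians(fy)/2)
    v,u=np.mgrid[:d.shape[0],:d.shape[1]]
    P=np.stack([(u-cx)/f*d,(v-cy)/f*d,d],-1)@z['T'][:3,:3].T+z['T'][:3,3]
    P[d==0]=np.nan
    return z['p'],P
E
python3 - <<'E'
from h import *
a=cap('scene','scene1.png');b=cap('side','side1.png')
for i in(a[2],b[2]):print(i)
s=r.read_state();print(s['time_s'],s['ee_pos'],s['ee_rot'],s['opening'])
E
```

```text
{'fov_y': 43.16804519092282, 'cx': 280.0547964690309, 'cy': 210.36130689754395, 'T': array([[ 0.70077164, -0.56225957,  0.43907094, -0.0803935 ],
       [-0.71319179, -0.53781938,  0.449564  , -0.68641986],
       [-0.0166308 , -0.62818349, -0.77788747,  1.2427497 ],
       [ 0.        ,  0.        ,  0.        ,  1.        ]])}
{'fov_y': 43.87207989385936, 'cx': 273.5872329554789, 'cy': 199.9632635117794, 'T': array([[ 0.95205074, -0.12009351,  0.28138396,  0.14623306],
       [-0.30581312, -0.40006447,  0.86395993, -1.21508079],
       [ 0.00881574, -0.9085846 , -0.41760785,  0.68361217],
       [ 0.        ,  0.        ,  0.        ,  1.        ]])}
0.1 [ 0.13583302 -0.50686981  0.2028052 ] [-3.14049331e+00 -2.25515742e-04  2.61757881e-01] 0.08541109143182847
```

View pics/scene1.png

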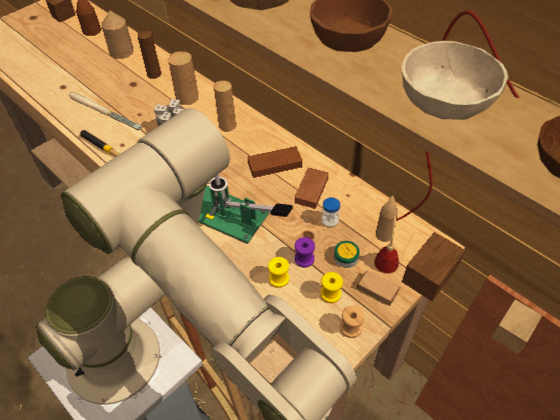

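View pics/side1.png

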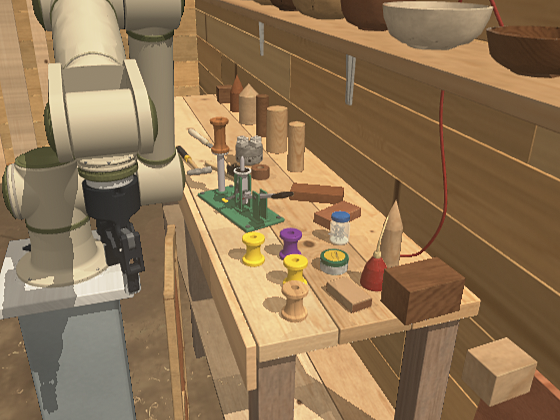

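The pale wooden spool is at scene (352,320) / side (294,300). The look-alikes are two yellow ones at scene (279,271) and (331,287), and a purple one at (305,251). The tall dark spool is on the post at side (219,135). Of these only the one at side (294,300) is pale and bare wood. I'll confirm it in a crop and measure.

Run:
```python
from h import *
p,P=cloud('side')
a=cv2.resize(p[100:330,170:370],None,fx=3,fy=2.6,interpolation=cv2.INTER_CUBIC);cv2.imwrite('pics/crop1.png',a[:,:,::-1])
for n,u,v in [('sp top',294,288),('spool',294,315),('tall',219,121),('tin',334,256),('block',348,292),('col',243,163),('pad',285,196),('base',225,215),('yel',295,262)]:
    print(n,np.round(P[v-1:v+2,u-1:u+2].reshape(-1,3).mean(0),3))
q,Q=cloud('scene')
for n,P,box in [('side',P,(270,320,278,325)),('scene',Q,(335,370,300,345))]:
    u0,u1,v0,v1=box;S=P[v0:v1,u0:u1].reshape(-1,3)
    for lo,hi in [(.066,.074),(.005,.068)]:
        T=S[(S[:,2]>lo)&(S[:,2]<hi)];print(n,lo,len(T),T.min(0),T.max(0),T.mean(0))
for n,P in (('side',cloud('side')[1]),('scene',Q)):
    m=P.reshape(-1,3); c=cloud(n)[0].reshape(-1,3).astype(int)
    g=(c[:,1]>c[:,0]*1.5)&(c[:,1]>c[:,2]*1.2)&(abs(m[:,2]-.012)<.006)
    pts=m[g][:,:2].astype(np.float32);print(n,len(pts),cv2.minAreaRect(pts))
```

```text
sp top [ 0.469 -0.366  0.066]
spool [ 0.463 -0.388  0.015]
tall [0.453 0.252 0.253]
tin [ 0.623 -0.226  0.036]
block [ 0.598 -0.359  0.025]
col [0.496 0.144 0.155]
pad [ 0.572 -0.008  0.107]
base [0.434 0.124 0.008]
yel [ 0.503 -0.278  0.071]
side 0.066 343 [ 0.4416445  -0.39862167  0.06602781] [ 0.49788826 -0.34201339  0.07389218] [ 0.46802232 -0.37227667  0.07044231]
side 0.005 641 [ 0.4304062  -0.39853067  0.00507395] [ 0.56634958 -0.24825851  0.0679985 ] [ 0.46935613 -0.3686701   0.0296344 ]
scene 0.066 308 [ 0.44265037 -0.39733183  0.06614164] [ 0.49835267 -0.34125492  0.07399416] [ 0.46971321 -0.36976299  0.07045046]
scene 0.005 371 [ 0.41059234 -0.42479913  0.00501953] [ 0.55286313 -0.29121202  0.06799949] [ 0.46522059 -0.37159864  0.02598995]
side 20 ((0.5246341228485107, 0.19552873075008392), (0.10019009560346603, 0.31147027015686035), 39.37544250488281)
scene 1207 ((0.49708792567253113, 0.13456100225448608), (0.1301668882369995, 0.22333738207817078), 15.587702751159668)
```

View pics/crop1.png

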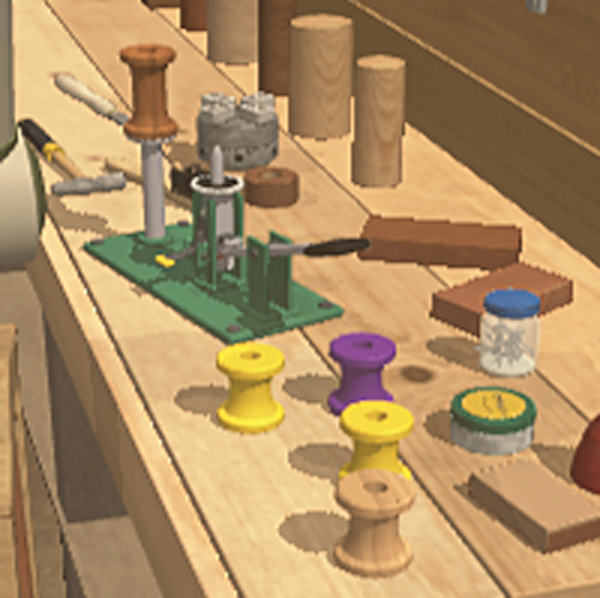

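Confirmed: the pale wooden spool is the front one (crop (375,520)), at (0.470,-0.370) with its top at 0.070. Next is the stand's column table and axis.

Run:
```python
from h import *
for n in('side','scene'):
    p,P=cloud(n);m=P.reshape(-1,3);c=p.reshape(-1,3).astype(int)
    near=np.hypot(m[:,0]-.496,m[:,1]-.15)<.06
    h=m[near&(m[:,2]>.11)];print(n,len(h),np.histogram(h[:,2],np.arange(.11,.22,.005))[0])
    for lo,hi in((.130,.137),(.137,.147),(.147,.157),(.157,.2)):
        t=m[near&(m[:,2]>lo)&(m[:,2]<hi)]
        if len(t):print(lo,len(t),t.min(0).round(4),t.max(0).round(4),np.median(t,0).round(4))
    t=m[(np.hypot(m[:,0]-.453,m[:,1]-.25)<.06)&(m[:,2]>.245)]
    if len(t):print('tall',len(t),t.min(0),t.max(0))
    dk=(c.max(1)<60)&(np.hypot(m[:,0]-.572,m[:,1]+.008)<.07)&(m[:,2]>.07)
    t=m[dk];print('pad',len(t),t.min(0),t.max(0),t.mean(0))
    if len(t): print(cv2.minAreaRect(t[:,:2].astype(np.float32)))
    # base corners
    g=(c[:,1]>c[:,0]*1.3)&(c[:,1]>c[:,2]*1.1)&(abs(m[:,2]-.012)<.006)&(np.hypot(m[:,0]-.49,m[:,1]-.14)<.25)
    print(g.sum(),cv2.minAreaRect(m[g][:,:2].astype(np.float32)))
```

```text
side 239 [31 30 16  9 76 21  7  8 10  8  7  8  6  2  0  0  0  0  0  0  0]
0.13 90 [0.4679 0.1216 0.1306] [0.5171 0.1771 0.1367] [0.4908 0.1415 0.1338]
0.137 18 [0.4723 0.1291 0.1372] [0.499  0.1506 0.147 ] [0.4914 0.1434 0.1411]
0.147 16 [0.4869 0.1396 0.1472] [0.4995 0.15   0.1558] [0.4928 0.1442 0.1526]
0.157 29 [0.4873 0.1401 0.1573] [0.5006 0.1511 0.1771] [0.4923 0.1452 0.1658]
tall 129 [0.4284786  0.24396491 0.24504644] [0.48543182 0.30208551 0.25601715]
pad 28 [ 0.52642069 -0.07161791  0.12034733] [ 0.5716352  -0.02892654  0.14633107] [ 0.54347072 -0.05428185  0.13435644]
((0.5424333214759827, -0.05517807975411415), (0.024628128856420517, 0.054567717015743256), 53.01089096069336)
747 ((0.4827457666397095, 0.16808649897575378), (0.1255151629447937, 0.3011990189552307), 16.509923934936523)
scene 250 [14 12  5  7 94 72 14  4  5  6  6  6  5  0  0  0  0  0  0  0  0]
0.13 137 [0.4691 0.1219 0.1304] [0.52   0.1744 0.137 ] [0.4909 0.1439 0.134 ]
0.137 44 [0.4652 0.1233 0.137 ] [0.5157 0.1699 0.1458] [0.4911 0.1434 0.1385]
0.147 8 [0.4875 0.1419 0.1481] [0.495  0.1476 0.1545] [0.4914 0.1427 0.1504]
0.157 23 [0.4863 0.1397 0.1574] [0.5007 0.1516 0.1726] [0.492  0.1441 0.1647]
pad 190 [ 0.52579001 -0.07218179  0.11890524] [ 0.57189074 -0.01738585  0.15105836] [ 0.54761307 -0.0463462   0.1365425 ]
((0.5485321879386902, -0.04456404969096184), (0.04082603380084038, 0.05476202070713043), 20.89336585998535)
1235 ((0.49667349457740784, 0.13412626087665558), (0.13182635605335236, 0.222105473279953), 16.464481353759766)
```

Column axis is (0.493,0.146), fully down on notch 0, with stand yaw about 16.3° (the base gives 16.5 and the 0.132 m to the tall spool agrees). The paddle is at about (0.549,-0.045). Now I'll move over the spool.

```bash
python3 -m handwheel '[{"x":0.0716,"y":-0.0092},{"x":0.0716,"y":-0.0092},{"x":0.0716,"y":-0.0092},{"x":0.0716,"y":-0.0092},{"x":0.0716,"y":-0.0092}]' 1
python3 -m handwheel '[{"x":0.0716,"y":-0.0092},{"x":0.0716,"y":-0.0092},{"x":0.0716,"y":-0.0092},{"x":0.0716,"y":-0.0092},{"x":0.0716,"y":-0.0092}]'
python3 -m handwheel '[{"x":0},{"x":0}]'
python3 - <<'E'
from h import *
cap('wrist','w1.png'); p,P=cloud('wrist');m=P.reshape(-1,3)
t=m[(abs(m[:,2]-.07)<.005)&(np.hypot(m[:,0]-.47,m[:,1]+.37)<.045)]
print(len(t),t.min(0),t.max(0),(t.min(0)+t.max(0))/2)
s=r.read_state();print(s['time_s'],s['ee_pos'],s['ee_rot'])
R=cv2.Rodrigues(np.zeros(3))[0];y=s['ee_rot'][2];d=np.array([.47,-.37])-s['ee_pos'][:2]
print('tool dx,dy units',(d@[np.cos(y),np.sin(y)])*2,(d@[np.sin(y),-np.cos(y)])*2)
E
```

```text
invalid input
invalid input
invalid input
Traceback (most recent call last):
ValueError: zero-size array to reduction operation minimum which has no identity
```

View pics/w1.png

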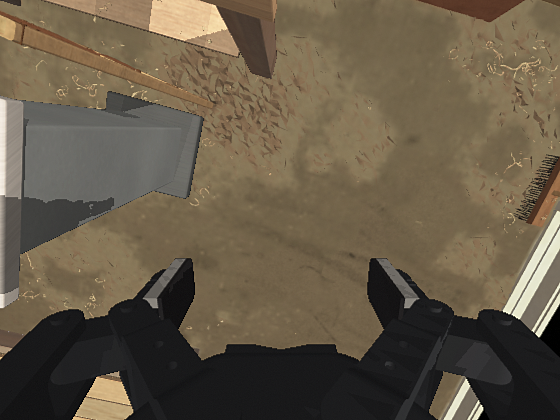

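The moves were refused because every row needs all four keys. The picture only shows the floor at the start pose.

```bash
python3 -m handwheel '[{"x":0.0716,"y":-0.0092,"z":0,"spin":0},{"x":0.0716,"y":-0.0092,"z":0,"spin":0},{"x":0.0716,"y":-0.0092,"z":0,"spin":0},{"x":0.0716,"y":-0.0092,"z":0,"spin":0},{"x":0.0716,"y":-0.0092,"z":0,"spin":0}]' 1
python3 -m handwheel '[{"x":0.0716,"y":-0.0092,"z":0,"spin":0},{"x":0.0716,"y":-0.0092,"z":0,"spin":0},{"x":0.0716,"y":-0.0092,"z":0,"spin":0},{"x":0.0716,"y":-0.0092,"z":0,"spin":0},{"x":0.0716,"y":-0.0092,"z":0,"spin":0}]'
python3 -m handwheel '[{"x":0,"y":0,"z":0,"spin":0},{"x":0,"y":0,"z":0,"spin":0}]'
cat >> h.py <<'E'
def to(x,y,z=None):
    s=r.read_state();w=s['ee_rot'][2];d=np.array([x,y])-s['ee_pos'][:2]
    print('t',s['time_s'],'pos',s['ee_pos'].round(4),'rot',np.round(s['ee_rot'],4),'F',np.round(s['ft_force'],1),'open',round(s['opening'],4))
    print('units x,y,z',(d@[np.cos(w),np.sin(w)]*2).round(4),(d@[np.sin(w),-np.cos(w)]*2).round(4),0 if z is None else (s['ee_pos'][2]-z)*2)
E
python3 - <<'E'
from h import *
to(.47,-.37,.022)
cap('wrist','w2.png'); p,P=cloud('wrist');m=P.reshape(-1,3)
t=m[(abs(m[:,2]-.07)<.005)&(np.hypot(m[:,0]-.47,m[:,1]+.37)<.045)]
if len(t):print(len(t),t.min(0),t.max(0),(t.min(0)+t.max(0))/2)
E
```

```text
time_s: 0.57
ee_pos: [0.3042, -0.4376, 0.2032]
ee_rot: [-3.141, 0.0, 0.261]
ft_force: [-0.0, -0.5, 0.5]
opening: 0.0852
grip_force: 0.0
time_s: 0.98
ee_pos: [0.4713, -0.3689, 0.2031]
ee_rot: [-3.141, 0.0, 0.262]
ft_force: [-0.6, -0.9, 0.3]
opening: 0.0853
grip_force: 0.0
time_s: 1.15
ee_pos: [0.4708, -0.369, 0.2026]
ee_rot: [-3.141, 0.001, 0.265]
ft_force: [-0.1, -1.4, -0.4]
opening: 0.0853
grip_force: 0.0
t 1.15 pos [ 0.4708 -0.369   0.2026] rot [-3.1407e+00  6.0000e-04  2.6460e-01] F [-0.1 -1.4 -0.4] open 0.0853
units x,y,z -0.002 0.0016 0.3611923302434183
1883 [ 0.44056817 -0.39520341  0.06518067] [ 0.49575875 -0.33988732  0.07211335] [ 0.46816346 -0.36754537  0.06864701]
```

```bash
python3 -m handwheel '[{"x":-0.002,"y":0.001,"z":0.075,"spin":0},{"x":0,"y":0,"z":0.075,"spin":0},{"x":0,"y":0,"z":0.075,"spin":0},{"x":0,"y":0,"z":0.07,"spin":0},{"x":0,"y":0,"z":0.065,"spin":0}]'
python3 -m handwheel '[{"x":0,"y":0,"z":0,"spin":0},{"x":0,"y":0,"z":0,"spin":0},{"x":0,"y":0,"z":0,"spin":0},{"x":0,"y":0,"z":0,"spin":0},{"x":0,"y":0,"z":0,"spin":0}]' 0
python3 -m handwheel '[{"x":0,"y":0,"z":0,"spin":0},{"x":0,"y":0,"z":0,"spin":0},{"x":0,"y":0,"z":0,"spin":0},{"x":0,"y":0,"z":0,"spin":0},{"x":0,"y":0,"z":0,"spin":0}]'
```

```text
time_s: 1.62
ee_pos: [0.4673, -0.3712, 0.0215]
ee_rot: [-3.141, 0.001, 0.26]
ft_force: [0.3, -0.0, -0.0]
opening: 0.0852
grip_force: 0.0
time_s: 2.03
ee_pos: [0.4695, -0.3718, 0.0254]
ee_rot: [3.138, -0.002, 0.262]
ft_force: [-0.3, 0.3, 6.3]
opening: 0.0551
grip_force: 64.0
time_s: 2.45
ee_pos: [0.4697, -0.3717, 0.0254]
ee_rot: [3.138, -0.001, 0.262]
ft_force: [-2.1, 0.1, 7.1]
opening: 0.0552
grip_force: 64.2
```

The opening is 55 mm, so the pads caught the upper flange rather than the waist. I'll regrasp 14 mm higher, squarely on the flange.

```bash
python3 -m handwheel '[{"x":0,"y":0,"z":0,"spin":0},{"x":0,"y":0,"z":0,"spin":0},{"x":0,"y":0,"z":0,"spin":0},{"x":0,"y":0,"z":0,"spin":0},{"x":0,"y":0,"z":-0.028,"spin":0}]' 1
python3 -m handwheel '[{"x":0,"y":0,"z":0,"spin":0},{"x":0,"y":0,"z":0,"spin":0},{"x":0,"y":0,"z":0,"spin":0},{"x":0,"y":0,"z":0,"spin":0},{"x":0,"y":0,"z":0,"spin":0}]' 0
python3 -m handwheel '[{"x":0,"y":0,"z":0,"spin":0},{"x":0,"y":0,"z":0,"spin":0},{"x":0,"y":0,"z":-0.02,"spin":0},{"x":0,"y":0,"z":-0.02,"spin":0},{"x":0,"y":0,"z":0,"spin":0}]'
python3 - <<'E'
from h import *
to(.47,-.37)
p,d,i=cap('side');cloud('side')
cv2.imwrite('pics/s2.png',cv2.resize(p[180:360,200:380],None,fx=3.3,fy=3.3)[:,:,::-1])
E
```

```text
time_s: 2.87
ee_pos: [0.4679, -0.3696, 0.0351]
ee_rot: [-3.137, 0.002, 0.262]
ft_force: [0.1, -0.3, -0.1]
opening: 0.0855
grip_force: 0.0
time_s: 3.28
ee_pos: [0.4718, -0.3742, 0.0432]
ee_rot: [3.13, -0.005, 0.262]
ft_force: [-2.2, 7.9, 47.1]
opening: 0.0275
grip_force: 38.6
time_s: 3.7
ee_pos: [0.4693, -0.3711, 0.0584]
ee_rot: [3.14, -0.001, 0.262]
ft_force: [0.1, -0.1, -1.0]
opening: 0.0171
grip_force: 61.3
t 3.7 pos [ 0.4693 -0.3711  0.0584] rot [ 3.1401e+00 -7.0000e-04  2.6190e-01] F [ 0.1 -0.1 -1. ] open 0.0171
units x,y,z 0.002 -0.0018 0
```

View pics/s2.png

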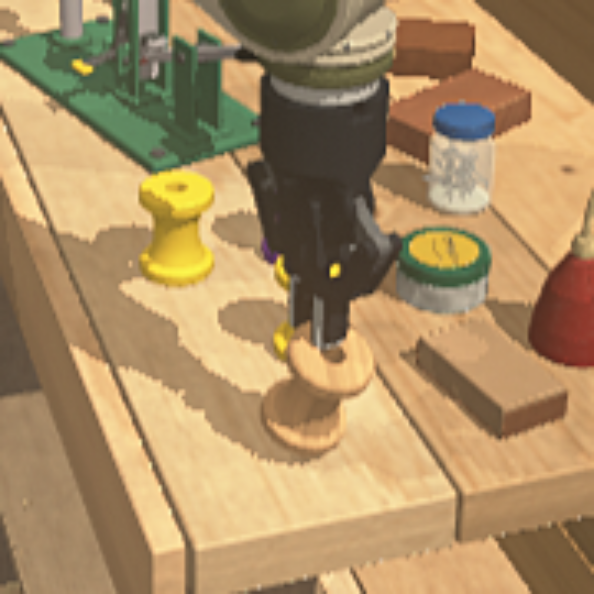

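The spool is held tilted, pinched at its flange (crop (315,400)). I'll lower it back, release, rise and look.

```bash
python3 -m handwheel '[{"x":0,"y":0,"z":0.01,"spin":0},{"x":0,"y":0,"z":0.01,"spin":0},{"x":0,"y":0,"z":0.01,"spin":0},{"x":0,"y":0,"z":0,"spin":0}]'
python3 -m handwheel '[{"x":0,"y":0,"z":0,"spin":0},{"x":0,"y":0,"z":0,"spin":0},{"x":0,"y":0,"z":0,"spin":0},{"x":0,"y":0,"z":0,"spin":0},{"x":0,"y":0,"z":0,"spin":0}]' 1
python3 -m handwheel '[{"x":0,"y":0,"z":-0.04,"spin":0},{"x":0,"y":0,"z":-0.08,"spin":0},{"x":0,"y":0,"z":-0.08,"spin":0},{"x":0,"y":0,"z":-0.08,"spin":0},{"x":0,"y":0,"z":0,"spin":0}]'
python3 - <<'E'
from h import *
to(.47,-.37)
p,d,i=cap('wrist','w3.png')
p,P=cloud('wrist');m=P.reshape(-1,3)
t=m[(np.hypot(m[:,0]-.47,m[:,1]+.37)<.07)&(m[:,2]>.02)&(m[:,2]<.12)]
print(np.histogram(t[:,2],np.arange(.02,.12,.01))); t=t[t[:,2]>.06];print(t.min(0),t.max(0))
E
```

```text
time_s: 4.08
ee_pos: [0.4717, -0.3718, 0.0486]
ee_rot: [3.135, -0.005, 0.262]
ft_force: [-4.5, 15.5, 53.1]
opening: 0.0171
grip_force: 77.8
time_s: 4.5
ee_pos: [0.4685, -0.3703, 0.0411]
ee_rot: [-3.14, 0.001, 0.262]
ft_force: [-0.2, 0.1, -0.8]
opening: 0.0762
grip_force: 0.0
time_s: 4.92
ee_pos: [0.4707, -0.3728, 0.1896]
ee_rot: [3.131, -0.005, 0.262]
ft_force: [-0.6, -0.3, 1.3]
opening: 0.0852
grip_force: 0.0
t 4.9167 pos [ 0.4707 -0.3728  0.1896] rot [ 3.131  -0.0051  0.2619] F [-0.6 -0.3  1.3] open 0.0852
units x,y,z 0.0 -0.0058 0
(array([  23,   26,   30,   48, 2102,    1,    0,    0,    0]), array([0.02, 0.03, 0.04, 0.05, 0.06, 0.07, 0.08, 0.09, 0.1 , 0.11]))
[ 0.43916702 -0.38669316  0.06020921] [ 0.4939222  -0.33103707  0.07003965]
```

View pics/w3.png

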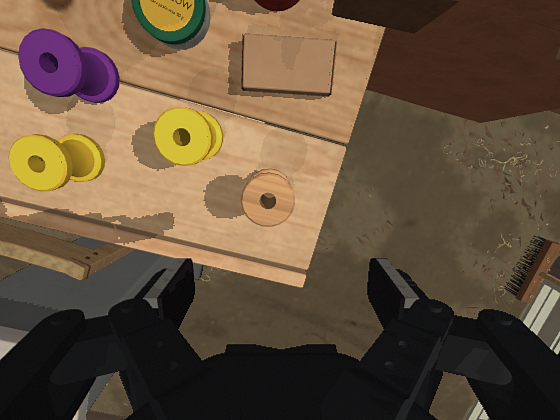

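It's upright again at wrist (268,200), shifted about 9 mm in y to roughly (0.4685,-0.361). I'll regrasp with a smaller pre-opening so the pads swing less.

```bash
python3 -m handwheel '[{"x":0,"y":0,"z":0,"spin":0},{"x":0,"y":0,"z":0,"spin":0}]' 0.82
python3 - <<'E'
from h import *
def fit(n):
    p,P=cloud(n);m=P.reshape(-1,3)
    t=m[(np.hypot(m[:,0]-.47,m[:,1]+.365)<.05)&(abs(m[:,2]-.07)<.006)]
    if len(t):print(n,len(t),((t.min(0)+t.max(0))/2).round(4),(t.max(0)-t.min(0)).round(4),np.median(t[:,2]),cv2.minEnclosingCircle(t[:,:2].astype(np.float32)))
cap('wrist');cap('side');cap('scene')
for n in('wrist','side','scene'):fit(n)
to(.4685,-.361,.03)
E
```

```text
time_s: 5.13
ee_pos: [0.4684, -0.3702, 0.1802]
ee_rot: [-3.138, 0.002, 0.262]
ft_force: [-0.0, 0.2, -0.7]
opening: 0.0698
grip_force: 0.0
wrist 2184 [ 0.464  -0.3612  0.068 ] [0.0559 0.0553 0.008 ] 0.06969050108786659 ((0.4640839695930481, -0.36137279868125916), 0.02810453251004219)
side 369 [ 0.4635 -0.3647  0.069 ] [0.0544 0.0542 0.01  ] 0.07044909016557488 ((0.4642826318740845, -0.36481475830078125), 0.02855778858065605)
scene 350 [ 0.4647 -0.3636  0.0701] [0.0569 0.0556 0.0118] 0.07075740890460225 ((0.46445026993751526, -0.36334723234176636), 0.02921578474342823)
t 5.2833 pos [ 0.4686 -0.3704  0.1807] rot [-3.1391e+00  1.2000e-03  2.6180e-01] F [ 0.2 -0.  -0.4] open 0.0701
units x,y,z 0.0048 -0.0182 0.3014531403402232
```

```bash
python3 -m handwheel '[{"x":-0.0043,"y":-0.0155,"z":0.03,"spin":0},{"x":0,"y":0,"z":0.07,"spin":0},{"x":0,"y":0,"z":0.07,"spin":0},{"x":0,"y":0,"z":0.07,"spin":0},{"x":0,"y":0,"z":0.06,"spin":0}]'
python3 -m handwheel '[{"x":0,"y":0,"z":0,"spin":0},{"x":0,"y":0,"z":0,"spin":0},{"x":0,"y":0,"z":0,"spin":0}]'
python3 -m handwheel '[{"x":0,"y":0,"z":0,"spin":0},{"x":0,"y":0,"z":0,"spin":0},{"x":0,"y":0,"z":0,"spin":0},{"x":0,"y":0,"z":0,"spin":0}]' 0.55
python3 - <<'E'
from h import *
to(.4645,-.3635)
p,d,i=cap('side')
cv2.imwrite('pics/s3.png',cv2.resize(p[200:340,230:370],None,fx=4,fy=4)[:,:,::-1])
E
```

```text
time_s: 5.7
ee_pos: [0.4641, -0.3629, 0.0294]
ee_rot: [-3.139, 0.001, 0.262]
ft_force: [-0.1, -0.6, -1.0]
opening: 0.0702
grip_force: 0.0
time_s: 5.95
ee_pos: [0.4655, -0.3646, 0.0341]
ee_rot: [3.139, -0.001, 0.262]
ft_force: [-0.2, -1.2, -0.4]
opening: 0.0699
grip_force: 0.0
time_s: 6.28
ee_pos: [0.4659, -0.3645, 0.0354]
ee_rot: [3.138, -0.002, 0.262]
ft_force: [-0.3, 3.5, 11.4]
opening: 0.0532
grip_force: 60.7
t 6.2833 pos [ 0.4659 -0.3645  0.0354] rot [ 3.1381e+00 -2.1000e-03  2.6200e-01] F [-0.3  3.5 11.4] open 0.0532
units x,y,z -0.0022 -0.0027 0
```

View pics/s3.png

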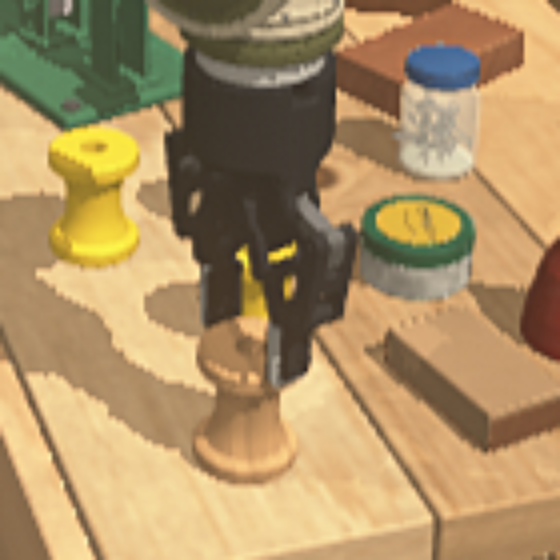

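The spool is upright with the fingers straddling the upper flange (crop (210,300) and (290,340)). I'll lift and check the tilt.

```bash
python3 -m handwheel '[{"x":0,"y":0,"z":-0.02,"spin":0},{"x":0,"y":0,"z":-0.04,"spin":0},{"x":0,"y":0,"z":-0.08,"spin":0},{"x":0,"y":0,"z":-0.08,"spin":0},{"x":0,"y":0,"z":-0.08,"spin":0}]' 0.5
python3 -m handwheel '[{"x":0,"y":0,"z":-0.08,"spin":0},{"x":0,"y":0,"z":-0.08,"spin":0},{"x":0,"y":0,"z":-0.02,"spin":0},{"x":0,"y":0,"z":0,"spin":0},{"x":0,"y":0,"z":0,"spin":0}]'
python3 - <<'E'
from h import *
to(.493,.146)
p,d,i=cap('side');q,_,_=cap('scene')
# project TCP
f=210/np.tan(np.radians(i['fov_y'])/2);T=i['T'];c=T[:3,:3].T@(r.read_state()['ee_pos']-T[:3,3]);u,v=int(c[0]/c[2]*f+i['cx']),int(c[1]/c[2]*f+i['cy']);print(u,v)
cv2.imwrite('pics/s4.png',cv2.resize(p[max(0,v-70):v+70,u-70:u+70],None,fx=4,fy=4)[:,:,::-1])
E
```

```text
time_s: 6.75
ee_pos: [0.4646, -0.3636, 0.1856]
ee_rot: [3.14, -0.0, 0.262]
ft_force: [0.2, -0.5, -1.1]
opening: 0.0529
grip_force: 63.4
time_s: 7.17
ee_pos: [0.4646, -0.3636, 0.272]
ee_rot: [-3.141, 0.0, 0.262]
ft_force: [-0.2, -0.4, -2.8]
opening: 0.053
grip_force: 63.4
t 7.1667 pos [ 0.4646 -0.3636  0.272 ] rot [-3.1414e+00  1.0000e-04  2.6180e-01] F [-0.2 -0.4 -2.8] open 0.053
units x,y,z 0.3186 -0.9698 0
293 198
```

View pics/s4.png

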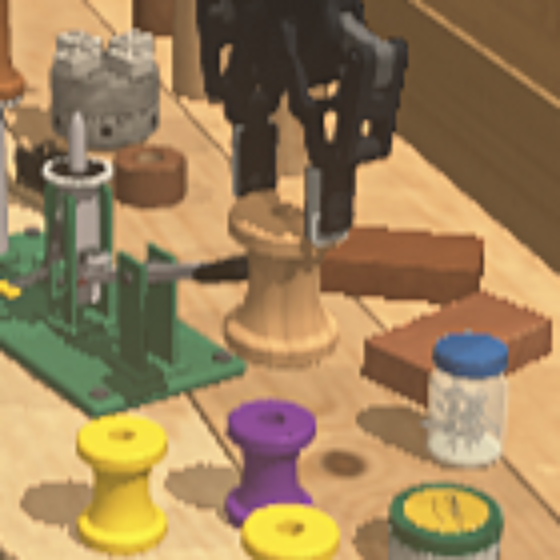

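Held and near upright. I'll measure the spool's axis and underside relative to the TCP.

Run:
```python
from h import *
from scipy.optimize import least_squares
e=r.read_state()['ee_pos']
for n in('side','scene'):
    p,P=cloud(n);m=P.reshape(-1,3)
    m=m[np.hypot(m[:,0]-e[0],m[:,1]-e[1])<.045]
    print(n,np.histogram(m[:,2],np.arange(.22,.32,.005))[0])
    for lo,hi in((.236,.247),(.24,.249),(.294,.304)):
        t=m[(m[:,2]>lo)&(m[:,2]<hi)]
        if len(t)<8: continue
        s=least_squares(lambda c:np.hypot(t[:,0]-c[0],t[:,1]-c[1])-.028,e[:2],loss='soft_l1',f_scale=.001)
        print(n,lo,len(t),(s.x-e[:2]).round(4),np.abs(s.fun).mean().round(4))
```

```text
side [  0   0   0  18  65 101  98  62  50  43  47  38  35  39  20  46  70 218
  55]
side 0.236 113 [-0.0008  0.0028] 0.0009
side 0.24 141 [-0.0008  0.0028] 0.0012
side 0.294 99 [-0.     -0.0007] 0.0026
scene [  0   0   0   9  33 100  77  47  31  19  17   8   2   9  12  34  87 349
  41]
scene 0.236 66 [0.0004 0.0018] 0.0011
scene 0.24 104 [0.0008 0.0023] 0.0017
scene 0.294 87 [-0.0022  0.001 ] 0.0061
```

Run:
```python
from h import *
from scipy.optimize import least_squares
for n in('side','scene'):
    p,P=cloud(n);m=P.reshape(-1,3)
    m=m[np.hypot(m[:,0]-.494,m[:,1]-.147)<.04]
    for lo,hi,R in((.142,.164,.0065),):
        t=m[(m[:,2]>lo)&(m[:,2]<hi)&(np.hypot(m[:,0]-.494,m[:,1]-.147)<.012)]
        s=least_squares(lambda c:np.hypot(t[:,0]-c[0],t[:,1]-c[1])-R,[.494,.149],loss='soft_l1',f_scale=.001)
        print(n,len(t),s.x.round(4),np.abs(s.fun).mean().round(4))
    t=m[abs(m[:,2]-.1335)<.003]; c,R=cv2.minEnclosingCircle(t[:,:2].astype(np.float32));print('table',len(t),c,R,np.median(t[:,2]))
```

```text
side 36 [0.494  0.1502] 0.0016
table 90 (0.4952341914176941, 0.1503254473209381) 0.03002840094268322 0.13401651681874732
scene 0 [0.494 0.149] nan
table 0 (0.0, 0.0) 0.0 nan<stdin>:9: RuntimeWarning: Mean of empty slice.
  ret = ret.dtype.type(ret / rcount)
  return _methods._mean(a, axis=axis, dtype=dtype,
```

```bash
python3 -m handwheel '[{"x":0.0229,"y":-0.0692,"z":0,"spin":0},{"x":0.0229,"y":-0.0692,"z":0,"spin":0},{"x":0.0229,"y":-0.0692,"z":0,"spin":0},{"x":0.0229,"y":-0.0692,"z":0,"spin":0},{"x":0.0229,"y":-0.0692,"z":0,"spin":0}]'
python3 -m handwheel '[{"x":0.0229,"y":-0.0692,"z":0,"spin":0},{"x":0.0229,"y":-0.0692,"z":0,"spin":0},{"x":0.0229,"y":-0.0692,"z":0,"spin":0},{"x":0.0229,"y":-0.0692,"z":0,"spin":0},{"x":0.0229,"y":-0.0692,"z":0,"spin":0}]'
python3 -m handwheel '[{"x":0.0229,"y":-0.0692,"z":0,"spin":0},{"x":0.0229,"y":-0.0692,"z":0,"spin":0},{"x":0.0229,"y":-0.0692,"z":0,"spin":0},{"x":0.0229,"y":-0.0692,"z":0,"spin":0},{"x":0,"y":0,"z":0,"spin":0}]'
python3 -m handwheel '[{"x":0,"y":0,"z":0,"spin":0},{"x":0,"y":0,"z":0,"spin":0},{"x":0,"y":0,"z":0,"spin":0}]'
python3 - <<'E'
from h import *
from scipy.optimize import least_squares
to(.494,.146)
e=r.read_state()['ee_pos']
for n in('side','wrist','scene'):
    p,d,i=cap(n);p,P=cloud(n);m=P.reshape(-1,3)
    m=m[np.hypot(m[:,0]-.494,m[:,1]-.147)<.05]
    for nm,lo,hi,R in(('spindle',.142,.164,.0065),('low flange',e[2]-.034,e[2]-.024,.028),('upflange',e[2]+.022,e[2]+.032,.028)):
        t=m[(m[:,2]>lo)&(m[:,2]<hi)&(np.hypot(m[:,0]-.494,m[:,1]-.147)<R+.008)]
        if len(t)<8: print(n,nm,len(t));continue
        s=least_squares(lambda c:np.hypot(t[:,0]-c[0],t[:,1]-c[1])-R,[.494,.149],loss='soft_l1',f_scale=.001)
        print(n,nm,len(t),s.x.round(4),np.abs(s.fun).mean().round(4))
z=np.load('/tmp/side.npz')
p=z['p'];a=cv2.resize(p[80:230,170:320],None,fx=4,fy=4);w=np.load('/tmp/wrist.npz')['p']
cv2.imwrite('pics/s5.png',a[:,:,::-1]);cv2.imwrite('pics/w5.png',w[:,:,::-1])
E
```

```text
time_s: 7.68
ee_pos: [0.4746, -0.1799, 0.2705]
ee_rot: [-3.139, 0.002, 0.261]
ft_force: [0.8, 0.0, -1.4]
opening: 0.053
grip_force: 63.6
time_s: 8.1
ee_pos: [0.485, 0.0019, 0.2707]
ee_rot: [-3.14, 0.003, 0.262]
ft_force: [0.9, -0.0, -2.0]
opening: 0.0532
grip_force: 63.6
time_s: 8.52
ee_pos: [0.4932, 0.1507, 0.2705]
ee_rot: [-3.139, 0.003, 0.267]
ft_force: [0.3, -0.1, -1.6]
opening: 0.053
grip_force: 63.6
time_s: 8.77
ee_pos: [0.4942, 0.1445, 0.2716]
ee_rot: [-3.142, 0.001, 0.26]
ft_force: [-1.1, -0.8, -1.3]
opening: 0.0527
grip_force: 63.6
t 8.7667 pos [0.4942 0.1445 0.2716] rot [-3.1415e+00  1.4000e-03  2.6050e-01] F [-1.1 -0.8 -1.3] open 0.0527
units x,y,z 0.0004 -0.0029 0
side spindle 33 [0.4938 0.1501] 0.0014
side low flange 61 [0.4927 0.1471] 0.0017
side upflange 46 [0.4942 0.145 ] 0.0021
wrist spindle 0
wrist low flange 258 [0.4919 0.1482] 0.0005
wrist upflange 594 [0.4973 0.1655] 0.006
scene spindle 27 [0.4948 0.1483] 0.0014
scene low flange 42 [0.4944 0.1468] 0.0018
scene upflange 46 [0.5051 0.1258] 0.0067
```

View pics/s5.png

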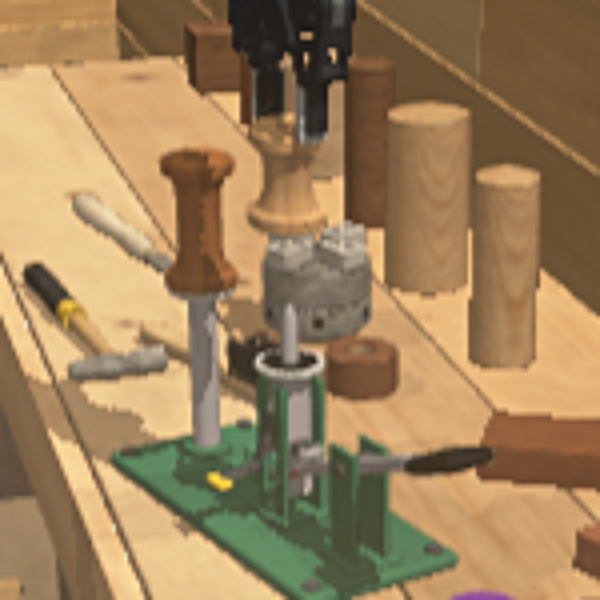

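Spool bottom is already over the spindle. I'll apply the small differential correction (+0.8, +2 mm) and descend slowly while watching the force.

```bash
python3 -m handwheel '[{"x":0.0026,"y":-0.0034,"z":0.03,"spin":0},{"x":0,"y":0,"z":0.04,"spin":0},{"x":0,"y":0,"z":0.03,"spin":0},{"x":0,"y":0,"z":0.01,"spin":0},{"x":0,"y":0,"z":0,"spin":0}]'
python3 -m handwheel '[{"x":0,"y":0,"z":0.01,"spin":0},{"x":0,"y":0,"z":0.01,"spin":0},{"x":0,"y":0,"z":0.01,"spin":0},{"x":0,"y":0,"z":0,"spin":0}]'
```

```text
time_s: 9.33
ee_pos: [0.4947, 0.147, 0.2164]
ee_rot: [-3.141, 0.002, 0.261]
ft_force: [-0.8, 0.7, 0.0]
opening: 0.0529
grip_force: 63.6
time_s: 9.67
ee_pos: [0.4948, 0.1474, 0.2016]
ee_rot: [-3.141, 0.001, 0.262]
ft_force: [-1.3, 0.4, -1.4]
opening: 0.0528
grip_force: 63.6
```

```bash
python3 -m handwheel '[{"x":0,"y":0,"z":0.012,"spin":0},{"x":0,"y":0,"z":0.012,"spin":0},{"x":0,"y":0,"z":0.012,"spin":0},{"x":0,"y":0,"z":0.01,"spin":0},{"x":0,"y":0,"z":0,"spin":0}]'
python3 -m handwheel '[{"x":0,"y":0,"z":0.008,"spin":0},{"x":0,"y":0,"z":0.006,"spin":0},{"x":0,"y":0,"z":0,"spin":0}]'
```

```text
time_s: 10.08
ee_pos: [0.4946, 0.1475, 0.178]
ee_rot: [-3.141, 0.002, 0.262]
ft_force: [-0.4, -0.4, -2.4]
opening: 0.0531
grip_force: 63.6
time_s: 10.33
ee_pos: [0.4949, 0.1475, 0.1717]
ee_rot: [-3.141, 0.001, 0.262]
ft_force: [-0.4, 1.2, -1.6]
opening: 0.0529
grip_force: 63.6
```

```bash
python3 -m handwheel '[{"x":0,"y":0,"z":0.004,"spin":0},{"x":0,"y":0,"z":0,"spin":0},{"x":0,"y":0,"z":0,"spin":0}]'
python3 -m handwheel '[{"x":0,"y":0,"z":0,"spin":0},{"x":0,"y":0,"z":0,"spin":0},{"x":0,"y":0,"z":0,"spin":0},{"x":0,"y":0,"z":0,"spin":0},{"x":0,"y":0,"z":0,"spin":0}]' 0.9
python3 -m handwheel '[{"x":0,"y":0,"z":0,"spin":0},{"x":0,"y":0,"z":-0.04,"spin":0},{"x":0,"y":0,"z":-0.07,"spin":0},{"x":0,"y":0,"z":-0.07,"spin":0},{"x":0,"y":0,"z":-0.06,"spin":0}]'
python3 - <<'E'
from h import *
to(.551,-.051)
for n in('side','wrist'):
    cap(n);p,P=cloud(n);m=P.reshape(-1,3)
    m=m[np.hypot(m[:,0]-.494,m[:,1]-.148)<.04]
    m=m[(m[:,2]>.13)&(m[:,2]<.23)]
    print(n,np.histogram(m[:,2],np.arange(.13,.235,.005))[0]); t=m[(abs(m[:,2]-.203)<.006)];print(t.min(0),t.max(0),np.median(t,0))
p,P=cloud('side')
cv2.imwrite('pics/s6.png',cv2.resize(p[80:230,170:320],None,fx=4,fy=4)[:,:,::-1])
E
```

```text
time_s: 10.58
ee_pos: [0.4952, 0.1475, 0.1704]
ee_rot: [3.142, -0.0, 0.262]
ft_force: [-0.1, 0.4, -1.3]
opening: 0.0529
grip_force: 63.6
time_s: 11.0
ee_pos: [0.4952, 0.1475, 0.1704]
ee_rot: [3.142, -0.0, 0.262]
ft_force: [-0.7, -0.5, -0.8]
opening: 0.0765
grip_force: 0.0
time_s: 11.42
ee_pos: [0.4951, 0.1475, 0.2926]
ee_rot: [3.141, -0.001, 0.262]
ft_force: [0.7, 0.1, 0.6]
opening: 0.0768
grip_force: 0.0
t 11.4167 pos [0.4951 0.1475 0.2926] rot [ 3.1413e+00 -1.3000e-03  2.6190e-01] F [0.7 0.1 0.6] open 0.0768
units x,y,z 0.0053 0.4125 0
side [23 28 34 47 32 24 19 19 23 15 21 15 15 35 96 20  0  0  0  0]
[0.46583299 0.1159287  0.19713042] [0.52049329 0.17574822 0.20725405] [0.49293696 0.14012379 0.20347726]
wrist [  12   64  228    0    3   16   26   36   41   22   25   27   69 1941
  436    0    0    0    0    0]
[0.4661366  0.12335514 0.19700821] [0.52090133 0.1783875  0.20200486] [0.49466301 0.15126668 0.19936019]
```

View pics/s6.png

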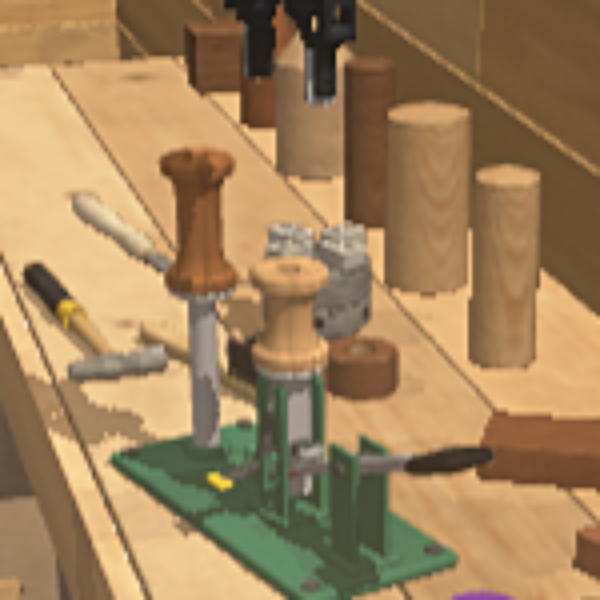

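The spool is seated flush on the table (top at 0.2035, expected 0.203). Next I'll shut the fingers, move over the paddle and press in stages.

```bash
python3 -m handwheel '[{"x":0.001,"y":0.068,"z":0,"spin":0},{"x":0.001,"y":0.068,"z":0,"spin":0},{"x":0.001,"y":0.068,"z":0,"spin":0},{"x":0.001,"y":0.068,"z":0,"spin":0},{"x":0.001,"y":0.068,"z":0,"spin":0}]' 0
python3 -m handwheel '[{"x":0.001,"y":0.068,"z":0,"spin":0},{"x":0,"y":0,"z":0.06,"spin":0},{"x":0,"y":0,"z":0.07,"spin":0},{"x":0,"y":0,"z":0.07,"spin":0},{"x":0,"y":0,"z":0.06,"spin":0}]'
python3 -m handwheel '[{"x":0,"y":0,"z":0,"spin":0},{"x":0,"y":0,"z":0,"spin":0},{"x":0,"y":0,"z":0,"spin":0}]'
python3 - <<'E'
from h import *
to(.551,-.049,.055)
E
```

```text
time_s: 11.93
ee_pos: [0.5415, -0.0176, 0.2895]
ee_rot: [-3.141, 0.001, 0.262]
ft_force: [0.2, 0.4, -0.4]
opening: 0.0163
grip_force: 0.0
time_s: 12.35
ee_pos: [0.5498, -0.0487, 0.1573]
ee_rot: [-3.14, 0.002, 0.261]
ft_force: [0.5, 0.5, -0.2]
opening: 0.0002
grip_force: 0.0
time_s: 12.6
ee_pos: [0.5517, -0.049, 0.1621]
ee_rot: [3.14, -0.002, 0.262]
ft_force: [0.4, -0.2, 0.7]
opening: -0.0
grip_force: 0.0
t 12.6 pos [ 0.5517 -0.049   0.1621] rot [ 3.1402e+00 -2.2000e-03  2.6190e-01] F [ 0.4 -0.2  0.7] open -0.0
units x,y,z -0.0013 -0.0003 0.21424164680749846
```

```bash
python3 -m handwheel '[{"x":0,"y":0,"z":0.024,"spin":0},{"x":0,"y":0,"z":0.024,"spin":0},{"x":0,"y":0,"z":0.024,"spin":0},{"x":0,"y":0,"z":0.024,"spin":0},{"x":0,"y":0,"z":0.024,"spin":0}]'
python3 -m handwheel '[{"x":0,"y":0,"z":0.024,"spin":0},{"x":0,"y":0,"z":0.024,"spin":0},{"x":0,"y":0,"z":0.02,"spin":0},{"x":0,"y":0,"z":0.01,"spin":0},{"x":0,"y":0,"z":0.006,"spin":0}]'
python3 -m handwheel '[{"x":0,"y":0,"z":0,"spin":0},{"x":0,"y":0,"z":0,"spin":0}]'
cat >> h.py <<'E'
def top():
    to(.551,-.049,.048)
    for n in('side','scene'):
        cap(n);p,P=cloud(n);m=P.reshape(-1,3)
        m=m[np.hypot(m[:,0]-.494,m[:,1]-.148)<.026]
        m=m[(m[:,2]>.19)&(m[:,2]<.275)]
        if len(m): h,b=np.histogram(m[:,2],np.arange(.19,.28,.002));k=h.argmax();q=m[abs(m[:,2]-b[k]-.001)<.004];print(n,'spool top',np.median(q[:,2]),h[k])
E
python3 -c "
from h import *
top()"
```

```text
time_s: 13.02
ee_pos: [0.5527, -0.0495, 0.1028]
ee_rot: [3.138, -0.005, 0.262]
ft_force: [-0.4, -2.8, 8.6]
opening: 0.0003
grip_force: 3.9
time_s: 13.43
ee_pos: [0.5533, -0.0501, 0.0611]
ee_rot: [3.137, -0.005, 0.262]
ft_force: [0.5, -3.7, 7.1]
opening: 0.0002
grip_force: 3.6
time_s: 13.6
ee_pos: [0.5531, -0.0498, 0.0611]
ee_rot: [3.138, -0.005, 0.262]
ft_force: [2.9, -4.1, 4.6]
opening: 0.0004
grip_force: 2.6
t 13.6 pos [ 0.5531 -0.0498  0.0611] rot [ 3.1377 -0.0051  0.2618] F [ 2.9 -4.1  4.6] open 0.0004
units x,y,z -0.0036 -0.0026 0.026189808643962892
side spool top 0.23005441070317234 44
scene spool top 0.19245539767286268 7
```

Run:
```python
from h import *
for n in('side','scene'):
    p,P=cloud(n);m=P.reshape(-1,3);c=p.reshape(-1,3)
    k=(np.hypot(m[:,0]-.494,m[:,1]-.148)<.03)&(m[:,2]>.13)&(m[:,2]<.29)
    print(n,np.histogram(m[k][:,2],np.arange(.13,.295,.005))[0])
    i=eyes.camera_info(n);f=210/np.tan(np.radians(i['fov_y'])/2);q=i['T'][:3,:3].T@(np.array([.494,.148,.22])-i['T'][:3,3]);print(q[0]/q[2]*f+i['cx'],q[1]/q[2]*f+i['cy'])
z=np.load('/tmp/side.npz')['p'];cv2.imwrite('pics/s7.png',cv2.resize(z[80:230,170:320],None,fx=4,fy=4)[:,:,::-1])
```

```text
side [19 12 19 13  1 23 26 31 53 26 27 23 16 22 20 20 18 15 30 75 49  0  0  0
  0  0  0  0  0  0  0  0]
241.6984338712346 141.09542720380566
scene [14 10  3  0  4  4 18 44 57 43 21 21 17 10 11  6  0  0  2  0  0  0  0  0
  0  0  0  0  0  0  0  0]
214.55513275427722 162.1428160484027
```

View pics/s7.png

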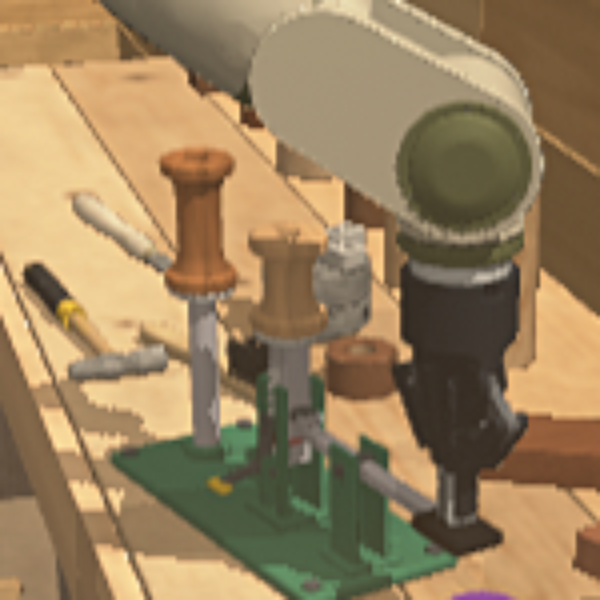

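Run:
```python
from h import *
i=eyes.camera_info('side');f=210/np.tan(np.radians(i['fov_y'])/2)
for w in([.5531,-.0498,.0611],[.5531,-.0498,.085],[.494,.148,.2035],[.494,.148,.2335]):
    q=i['T'][:3,:3].T@(np.array(w)-i['T'][:3,3]);u,v=q[0]/q[2]*f+i['cx'],q[1]/q[2]*f+i['cy'];print(w,(u-170)*4,(v-80)*4)
p,P=cloud('side');m=P.reshape(-1,3);c=p.reshape(-1,3).astype(int)
for u,v in((430,505),(425,525),(450,545),(485,540),(495,528),(400,490)):print(u,v,P[80+v//4,170+u//4].round(4))
```

```text
[0.5531, -0.0498, 0.0611] 452.8746921055615 556.1972753719919
[0.5531, -0.0498, 0.085] 453.475601854582 523.7220122835384
[0.494, 0.148, 0.2035] 287.1836582752163 266.6660316730781
[0.494, 0.148, 0.2335] 286.4719766735087 225.9929984986254
430 505 [ 0.5439 -0.024   0.0889]
425 525 [ 0.5317 -0.0527  0.0891]
450 545 [ 0.5401 -0.0771  0.085 ]
485 540 [ 0.5629 -0.0819  0.0869]
495 528 [ 0.572  -0.0717  0.0895]
400 490 [0.5323 0.0015 0.0908]
```

The paddle is at z≈0.088 and level, though the TCP reads 0.061. So the real fingertip sits about 27 mm above the reported TCP, and the column is at about 0.029. I need about 38 mm more, so I'll go most of the way and then take small checked steps.

```bash
python3 -m handwheel '[{"x":0,"y":0,"z":0.016,"spin":0},{"x":0,"y":0,"z":0.016,"spin":0},{"x":0,"y":0,"z":0.014,"spin":0},{"x":0,"y":0,"z":0.01,"spin":0},{"x":0,"y":0,"z":0,"spin":0}]'
cat >> h.py <<'E'
def col():
    s=r.read_state();print(s['time_s'],s['ee_pos'].round(4),s['ft_force'].round(1))
    cap('side');p,P=cloud('side');m=P.reshape(-1,3)
    k=(np.hypot(m[:,0]-.492,m[:,1]-.146)<.027)&(m[:,2]>.19)&(m[:,2]<.3)
    z=np.sort(m[k][:,2]);h,b=np.histogram(z,np.arange(.19,.3,.001));j=h.argmax();print('mode',b[j],h[j],'max',z[-3:],'med',np.median(z[z>z[-5]-.006]))
    m=m[np.hypot(m[:,0]-.551,m[:,1]+.045)<.05];m=m[(m[:,2]>.025)&(m[:,2]<.12)]
E
python3 -c "
from h import *
col()"
```

```text
time_s: 14.12
ee_pos: [0.5522, -0.0485, 0.0317]
ee_rot: [3.141, -0.003, 0.262]
ft_force: [1.4, 1.6, 5.6]
opening: 0.0002
grip_force: 2.4
14.1167 [ 0.5522 -0.0485  0.0317] [1.4 1.6 5.6]
mode 0.24700000000000005 33 max [0.24995447 0.24999026 0.25026225] med 0.2478350824437699
```

```bash
python3 -m handwheel '[{"x":0,"y":0,"z":0.006,"spin":0},{"x":0,"y":0,"z":0.006,"spin":0},{"x":0,"y":0,"z":0.004,"spin":0},{"x":0,"y":0,"z":0,"spin":0},{"x":0,"y":0,"z":0,"spin":0}]'
python3 -c "
from h import *
col()"
```

```text
time_s: 14.58
ee_pos: [0.5524, -0.0487, 0.0244]
ee_rot: [3.14, -0.004, 0.262]
ft_force: [0.5, 1.2, 7.6]
opening: -0.0
grip_force: 3.1
14.5833 [ 0.5524 -0.0487  0.0244] [0.5 1.2 7.6]
mode 0.25200000000000006 18 max [0.25471345 0.2547316  0.25479238] med 0.25239381183506826
```

```bash
python3 -m handwheel '[{"x":0,"y":0,"z":0.005,"spin":0},{"x":0,"y":0,"z":0.005,"spin":0},{"x":0,"y":0,"z":0,"spin":0},{"x":0,"y":0,"z":0,"spin":0},{"x":0,"y":0,"z":0,"spin":0}]'
python3 -c "
from h import *
col()"
```

```text
time_s: 15.05
ee_pos: [0.5526, -0.0487, 0.0196]
ee_rot: [3.14, -0.004, 0.262]
ft_force: [0.6, 1.4, 8.6]
opening: 0.0
grip_force: 3.5
15.05 [ 0.5526 -0.0487  0.0196] [0.6 1.4 8.6]
mode 0.25400000000000006 17 max [0.25770093 0.25799529 0.25813919] med 0.2551257160917216
```

```bash
python3 -m handwheel '[{"x":0,"y":0,"z":0.003,"spin":0},{"x":0,"y":0,"z":0,"spin":0},{"x":0,"y":0,"z":0,"spin":0},{"x":0,"y":0,"z":0,"spin":0},{"x":0,"y":0,"z":-0.02,"spin":0}]'
python3 -m handwheel '[{"x":0,"y":0,"z":-0.05,"spin":0},{"x":0,"y":0,"z":-0.06,"spin":0},{"x":0,"y":0,"z":-0.06,"spin":0},{"x":0,"y":0,"z":-0.06,"spin":0},{"x":0,"y":0,"z":-0.06,"spin":0}]'
python3 -m handwheel '[{"x":0,"y":0,"z":-0.06,"spin":0},{"x":0,"y":0,"z":-0.05,"spin":0},{"x":0,"y":0,"z":0,"spin":0},{"x":0,"y":0,"z":0,"spin":0},{"x":0,"y":0,"z":0,"spin":0}]'
python3 - <<'E'
from h import *
col()
p,P=cloud('side');cv2.imwrite('pics/s8.png',cv2.resize(p[80:230,170:320],None,fx=4,fy=4)[:,:,::-1])
m=P.reshape(-1,3);t=m[(np.hypot(m[:,0]-.457,m[:,1]-.273)<.03)&(m[:,2]>.24)];print('tall',t.min(0),t.max(0),np.median(t[:,2]))
t=m[(np.hypot(m[:,0]-.494,m[:,1]-.147)<.03)&(m[:,2]>.24)];print('short',t.min(0),t.max(0),np.median(t[:,2]))
E
```

```text
time_s: 15.52
ee_pos: [0.5515, -0.0489, 0.0266]
ee_rot: [3.141, -0.001, 0.262]
ft_force: [0.3, -3.4, 1.7]
opening: -0.0
grip_force: 1.1
time_s: 15.93
ee_pos: [0.5506, -0.0484, 0.1736]
ee_rot: [3.141, -0.001, 0.262]
ft_force: [0.1, -0.2, 0.1]
opening: 0.0002
grip_force: 0.0
time_s: 16.35
ee_pos: [0.5504, -0.0485, 0.2255]
ee_rot: [-3.141, 0.001, 0.262]
ft_force: [-0.1, 0.6, -0.3]
opening: -0.0
grip_force: 0.0
16.35 [ 0.5504 -0.0485  0.2255] [-0.1  0.6 -0.3]
mode 0.25300000000000006 35 max [0.25549046 0.25570415 0.25583595] med 0.2532775022488015
tall [0.42932844 0.24384114 0.2401435 ] [0.48467646 0.30005186 0.2561122 ] 0.25277320992575814
short [0.4653306  0.11846464 0.24161003] [0.51955417 0.17387747 0.25583595] 0.2521664633281424
```

View pics/s8.png

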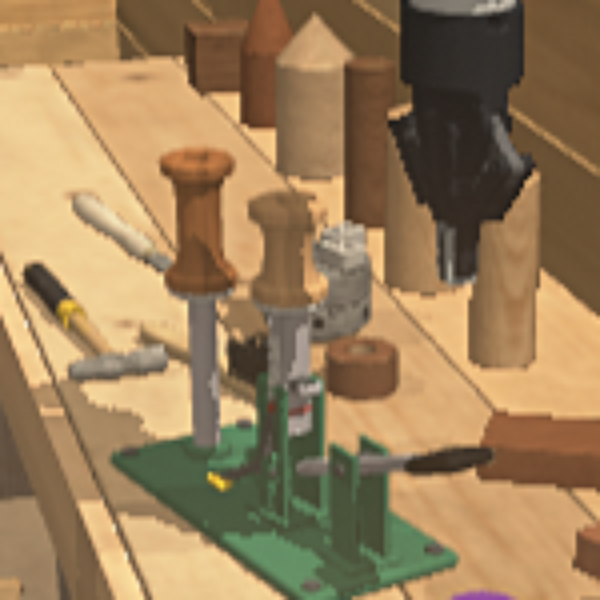

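The column holds on the red tooth and the tops are level: 0.2533 for the short spool, 0.253 expected, with the tall one alongside. The lever is back up at (450,460) and the gripper is clear. Handing in.

```bash
python3 -c "
from bench import r
print(r.sign_off())"
```

```text
the job is handed in; nothing more can be done
None
```

The job is handed in, with no verdict returned: by my depth measurements the short spool is seated on the spindle, the column rests on the fifth (red) notch with both tops level at about 0.253 m, and the lever is back up; the first two grasps failed and shifted the spool about 9 mm before the third held.

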